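# Swing the lamp aside and hold the carousel's belt tensioner back past its click

## Task

The drive belt of the sample carousel is about to be fitted. First swing the inspection lamp aside by the knob on its head, to the right as seen from the robot (away from the carousel), until the lamp head is wholly clear of the drive deck. Only then push the sprung idler arm back by its upright pin, away from the carousel, past the ratchet click and clearly farther, so that your push and not the pawl holds the spring; finish while holding it there, without letting go, and do not disturb the two bottles and the spanner.

Things in the scene. Friction and masses are not known exactly. Their poses are not given: they have to be found in the camera images.
- deck: fixed white machine deck, aluminium top; 240 (its x, +-120) x 350 (its y, -150 to +200) x 50 mm high. Origin at bench level at its x = y = 0; x points away from the robot (yaw within 0.3), y left. On it a carousel disc (radius 75, at x 20, y 115, amber vials up to 134 mm above the bench) and a motor pulley (radius 21, at x 30, y 15, up to 80 mm). No belt is fitted.
- idler_pin (a point): middle of the bare upright steel pin on the idler arm's free end, the place to push or pinch: diameter 16 mm, bare 23 mm below and above this point, which is 122 mm above the bench. A black roller 40 mm across lies below. It moves in a level arc of radius 110 mm about idler_pivot; home is deck x -56, y -7 mm; pushed back, it goes to the deck's -y, away from the carousel.
- idler_pivot (a point): point on the idler arm's upright pivot axis, at the height of idler_pin (122 mm above the bench; the pivot's hub itself is only 79 mm high). It is at deck x 45, y -50 mm.
- idler_arm (a joint): angle of the sprung idler arm, rad; 0 = sprung home, grows as the pin is pushed back (anticlockwise from above), stop at 0.85. Spring: 3 N at the pin at 0, 9 N at 0.8; the ratchet adds 1 to 4 N from 0.1 to 0.43. It clicks at 0.45: the pawl drops behind the tooth; let go, the arm would spring back to 0.45 and rest on the pawl. Properly held it is beyond 0.52.
- pawl (a joint): angle of the 60 mm dark pawl lever on the deck beyond the pivot, rad; 0 = dropped in, about 0.1 = lifted by the tooth. It rises while the idler arm goes from 0.1 to 0.45 and snaps to 0 at the click.
- lamp_knob (a point): middle of the black upright knob (diameter 22 mm, bare 26 mm below to 20 mm above this point, which is 252 mm above the bench) on the centre of the lamp head, a white disc 90 mm across, 200 to 226 mm above the bench. A level bar (18 mm wide, top 220 mm above the bench) joins it to the stand. The knob moves in a level arc of radius 300 mm about lamp_hinge.
- lamp_hinge (a point): point on the upright hinge axis of the lamp's stand beyond the deck, at the height of lamp_knob (the stand itself ends 228 mm above the bench; its foot is 110 mm across).
- lamp_arm (a joint): swing of the lamp arm about its upright hinge, rad; starts near 0 with the head over the idler arm, grows as the head swings to the deck's -y side (anticlockwise from above), stops at -0.25 and 1.05. The hinge is stiff (about 1 N at the knob) and stays where left. Between 0.5 and 0.75 the head comes clear of the deck's -y edge.
- bottle_tall: loose amber bottle with a white cap, 52 mm across, 130 mm high, standing on the bench beside the deck; origin under its centre. Bystander: leave alone.
- jar_small: loose amber jar with a white cap, 56 mm across, 80 mm high, standing on the bench beside the deck; origin under its centre. Bystander: leave alone.
- spanner: loose steel spanner, 150 mm long, lying on the bench in front of the deck; origin at its middle, x along it. Bystander: leave alone.

How it is judged:
By the outcome, as a careful person would: the job done as asked, in the order asked, and still so for the second after the job is handed in, while the arm keeps its last pose, push and grip.
It also fails if it takes over 48 s, if anything falls off the work surface, if the arm or the gripper's body presses on something with over 40 N, if the wrist force passes 120 N, or if a joint passes its speed limit or range.

## Robot

A 6-joint arm with a two-finger parallel gripper is mounted at the origin on the work surface. World frame = base frame: x ahead of the robot, y to its left, z up, the work surface at z = 0. Lengths are in mm, angles in rad, forces in N, time in s.
With the tool pointing down it reaches from about 275 to 1000 mm from the base axis. Payload 8.4 kg.
Tool frame: the origin (TCP) lies midway between the tips of the shut fingers; the grasp point (between the pads) lies 19 mm behind it; z points along the fingers, y is the line along which they close (so a half turn about z gives the same grasp; the last joint's range is limited). The gripper opens to 85 mm and grips with 20 to 120 N. Pads are 22 mm wide; open, the fingers measure 114 mm over their backs; the gripper's body (76 mm by 85 mm) begins 54 mm behind the grasp point. The pads swing forward as they close: fully open they stand 13 mm farther back than shut.
Start: joints at [-1.313, 0.353, 1.633, -0, 1.155, -0.002], TCP at [160.553, -604.029, 231.281] pointing down, gripper open.
Joint ranges: [-2.63, 2.63], [-0.92, 2.1], [0.06, 2.66], [-1.3, 4.44], [0, 2.69], [-3.02, 3.02]. Speed limits (rad/s): [2.22, 2.22, 2.79, 3.14, 3.14, 3.14].

## Interface

Orientations are given as [roll, pitch, yaw] about the fixed x, y, z axes, in that order (R = Rz(yaw) Ry(pitch) Rx(roll)).
In Python, from rig import monitor, imaging, r gives the robot as it stands.
- The arm moves only by the tool drive_tool, never from a script. Its argument "plan" is a list of rows, each an object of numbers: "x", "y", "z": the shift along the tool's x, y, z in units of 50 mm (1.0 is 50 mm); "ax", "ay", "az": the turn, a rotation vector about the tool's x, y, z in units of 6 degrees (1.0 is 6 degrees); "hand": the finger opening in mm, from 0 to 85.4. In form: [{"x": .., "y": .., "z": .., "ax": .., "ay": .., "az": .., "hand": ..}, ...]. A call has 1 to 8 rows; each row is the pose to reach, as a shift and turn from the pose commanded when the call began, along the tool's axes at that moment; what a row does not reach only later rows make up. A row lasts 1/10 s, in which the tool goes at most 50 mm and 8.59 degrees, less where a joint would pass 70% of its speed; a pose out of reach is approached as far as the arm can. A call with a gripper value outside its range is refused whole. The fingers move at their own pace and stop on an object; "grip_force" is the grip in N (left out, the last holds). Time passes only in rows, so rows that repeat a pose let the fingers close. It gives the time, the measured TCP pose, the force, the opening and the grip force at its end, in the units of the state.
- monitor.sense(): the state, without advancing time (a new reading comes with each control period).
- imaging.grab_frame(name): name is "scene" or "top"; returns the picture (400x640x3 uint8, red, green, blue); there is no depth.
- imaging.camera_info(name): a dict with "mtx" (3x3 intrinsics, pixels), "dist" ([k1, k2, p1, p2, k3] as OpenCV has them; the pictures are not rectified), "R" (3x3) and "t" (3): a world point X has camera coordinates R X + t. Camera axes: x right, y down, z forward; pixel columns grow to the right and rows downward; lengths in mm; the calibration is good to about 2 mm. A picture is of the moment at which its call begins. camera_info takes no time and is no camera call.
- r.sign_off(): hands the job in; it is judged then, once.
The state is a dict: "clock": time; "qpos": joint angles; "qvel": joint speeds; "joint_efforts": joint torques, N m; "eef_pos": TCP position; "tcp_rot": TCP orientation; "contact_force": force on the tool from outside, world axes, zero at the start; "wrist_torque": the same for the moment, N m; "opening": opening from 0.0 (shut) to 1.0 (fully open); "grasp_force": force on a finger pad.
Only numpy, scipy, OpenCV 4.12 (cv2) and the standard library are available. Lean on these libraries where they do the work, as an engineer would, in place of code of your own. Each camera call takes 0.05 s, during which the arm holds its last target. There are 200 camera calls.

## Working session

There is one attempt and no reset: what is moved stays moved. The work goes in short steps, Python scripts to look and compute and a tool call to move; the robot and the scene stay as the last step left them, time stands still between calls to the robot, and variables do not carry over. Pictures are saved under pics/ and viewed, at most 10 in all, crops included, and the job is handed in when it is done.

Besides the shell and the picture viewer there is one more tool, called after "Request:" as name(argument=value, ...) on one line, values as JSON. drive_tool: Moves the arm, as the interface text tells. Its arguments: {"type":"object","properties":{"plan":{"type":"array","items":{"type":"object","properties":{"x":{"type":"number"},"y":{"type":"number"},"z":{"type":"number"},"ax":{"type":"number"},"ay":{"type":"number"},"az":{"type":"number"},"hand":{"type":"number"}}}},"grip_force":{"type":"number"}},"required":["plan"]}

```bash
mkdir -p pics; ls; python3 - <<'E'
from rig import monitor, imaging, r
import cv2
for n in("scene","top"):
    cv2.imwrite(f"pics/{n}0.png",imaging.grab_frame(n)[:,:,::-1]); print(imaging.camera_info(n))
print(monitor.sense())
E
```

```text
pics
{'mtx': array([[415.10179739,   0.        , 321.14294749],
       [  0.        , 415.10179739, 200.40153286],
       [  0.        ,   0.        ,   1.        ]]), 'dist': array([-0.00455613,  0.        ,  0.        ,  0.        ,  0.        ]), 'R': array([[-0.59128852,  0.8063964 , -0.01013546],
       [ 0.55605742,  0.39856091, -0.72934858],
       [-0.58410447, -0.43689134, -0.68406719]]), 't': array([ 249.52148556, -243.07883679, 1557.82223108])}
{'mtx': array([[407.12717247,   0.        , 317.74655046],
       [  0.        , 407.12717247, 206.56217712],
       [  0.        ,   0.        ,   1.        ]]), 'dist': array([-0.048882,  0.      ,  0.      ,  0.      ,  0.      ]), 'R': array([[ 0.02825387, -0.99936642,  0.02164418],
       [-0.98791248, -0.03121851, -0.15183654],
       [ 0.15241604, -0.01709259, -0.98816861]]), 't': array([  60.71797516,  614.35870685, 1017.43281024])}
{'clock': 0.1, 'qpos': array([-1.31339556e+00,  3.53594270e-01,  1.63407462e+00, -1.66720312e-05,
        1.15521651e+00, -2.40135622e-03]), 'qvel': array([-0.00261818, -0.00158844, -0.00286714, -0.00100159,  0.00089181,
       -0.00039479]), 'joint_efforts': array([-6.93878610e-04, -6.06359553e+01, -3.42821074e+01, -1.05707559e-04,
        3.84985702e-03,  3.13541960e-06]), 'eef_pos': array([ 160.43719787, -603.59872063,  230.62080025]), 'tcp_rot': array([-3.14029988e+00,  1.21398586e-05,  2.59808877e-01]), 'contact_force': array([-0.18526945, -0.55013657,  1.11247655]), 'wrist_torque': array([-0.04324327, -0.03111805, -0.00334443]), 'grasp_force': 0.0, 'opening': 1.0012185240341918}
```

View pics/scene0.png

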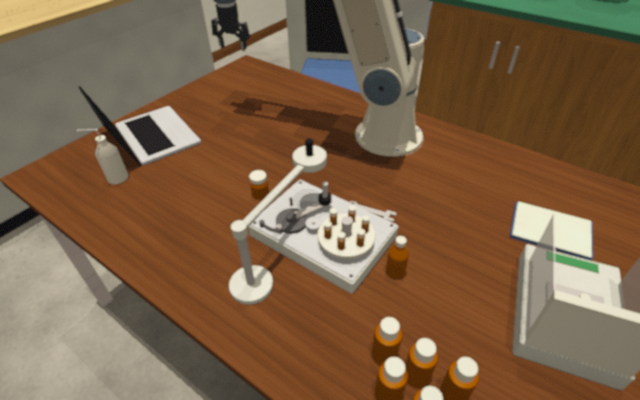

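View pics/top0.png

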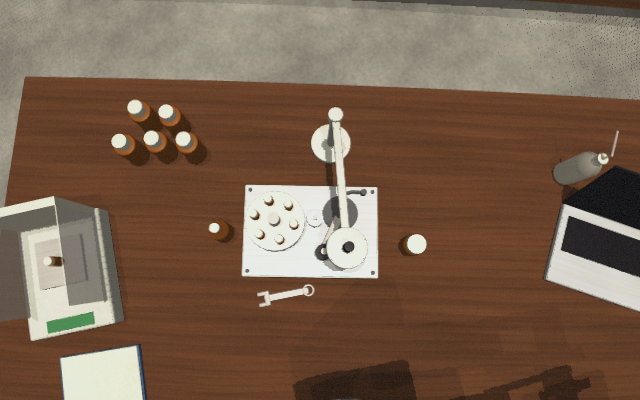

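Top view: the knob is at about (348,247), the stand top at (336,114), the idler roller at (322,252) and the pulley at (315,221). The deck corners are (244,185), (378,187), (378,277) and (242,276), the jar cap is at (416,244), the bottle at (215,229) and the spanner at (287,295). The scene view shows the knob at (310,148) and the pin at (325,188).

```bash
cat > h.py <<'E'
import numpy as np, cv2
from rig import monitor, imaging, r
def ray(n,uv):
    c=imaging.camera_info(n); p=cv2.undistortPoints(np.array([[uv]],float),c['mtx'],c['dist'])[0,0]
    return -c['R'].T@c['t'], c['R'].T@np.array([*p,1])
def onz(n,uv,z):
    o,d=ray(n,uv); return o+d*(z-o[2])/d[2]
def px(n,X):
    c=imaging.camera_info(n); return cv2.projectPoints(np.array(X,float).reshape(-1,1,3),cv2.Rodrigues(c['R'])[0],c['t'],c['mtx'],c['dist'])[0][:,0]
def save(n,f,box=None,k=3):
    a=imaging.grab_frame(n)[:,:,::-1]
    if box: a=a[box[1]:box[3],box[0]:box[2]]; a=cv2.resize(a,None,fx=k,fy=k,interpolation=cv2.INTER_CUBIC)
    cv2.imwrite('pics/'+f,a)
E
python3 - <<'E'
from h import *
np.set_printoptions(precision=1,suppress=True)
a=imaging.grab_frame("top")
hsv=cv2.cvtColor(a,cv2.COLOR_RGB2HSV)
m=((hsv[:,:,1]<60)&(hsv[:,:,2]>110)).astype(np.uint8)
m[:,:242-8]=0;m[:,386:]=0;m[:180]=0;m[282:]=0
m=cv2.morphologyEx(m,cv2.MORPH_OPEN,np.ones((7,7)))
q=cv2.boxPoints(cv2.minAreaRect(cv2.findNonZero(m)))
P=np.array([onz("top",u,50) for u in q]); print(q,P)
print('top', 'knobtop',onz("top",(348,246),272),'stand',onz("top",(335.5,114.5),228),'jar',onz("top",(416.5,244),80),'bottle',onz("top",(215,229),130),'spanner',onz("top",(287,295),0))
print('scene knobtop',onz("scene",(310,142),272),'stand',onz("scene",(240,228),228),'pin',onz("scene",(325,184),145),'jar',onz("scene",(258,177),80))
# dark knob blob
k=(a.max(2)<60).astype(np.uint8); k[:235]=0;k[260:]=0;k[:,:338]=0;k[:,360:]=0
ys,xs=np.nonzero(k);print('dark',xs.mean(),ys.mean(),len(xs))
save("top","c1.png",(230,100,430,310),2.8);save("scene","c2.png",(220,130,420,280),4)
E
```

```text
[[242. 180.]
 [377. 180.]
 [377. 277.]
 [242. 277.]] [[675.9 279.8  50. ]
 [687.6 -75.3  50. ]
 [434.8 -77.1  50. ]
 [425.1 265.9  50. ]]
top knobtop [498.6  19.4 272. ] stand [794.7  48.2 228. ] jar [ 519.7 -171.3   80. ] bottle [537.6 323.4 130. ] spanner [380.5 152.8   0. ]
scene knobtop [504.2  28.2 272. ] stand [801.1  60.8 228. ] pin [496.6  69.6 145. ] jar [ 528.3 -159.6   80. ]
dark 345.6363636363636 248.5 22
```

View pics/c1.png

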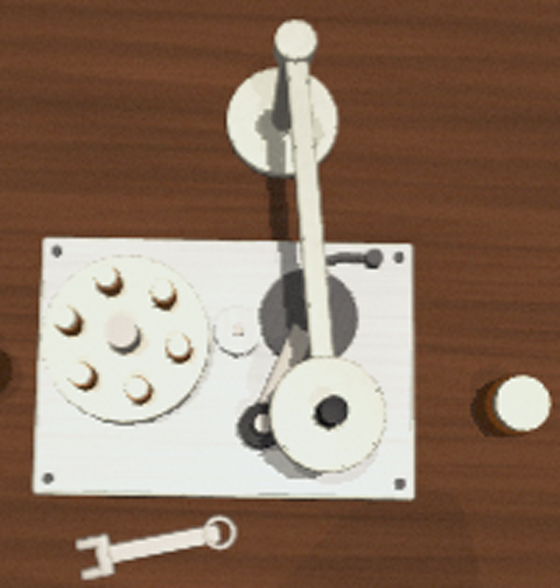

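View pics/c2.png

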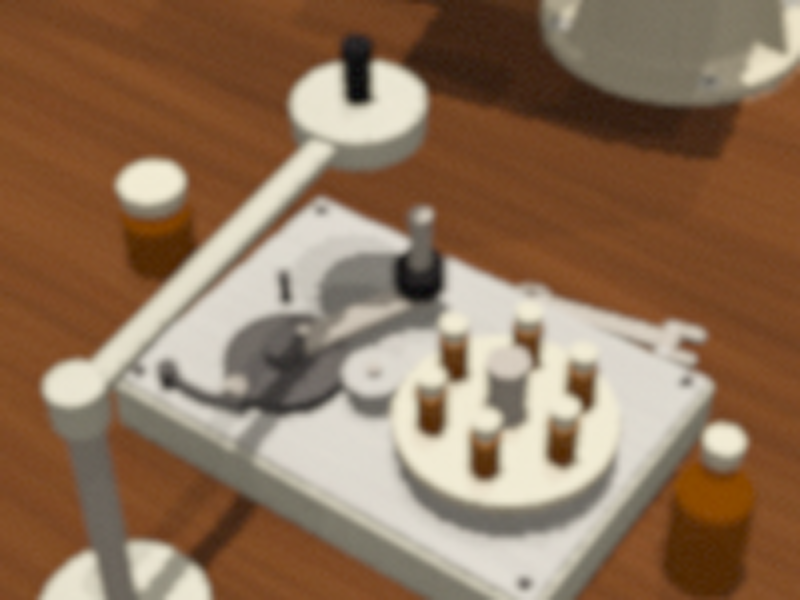

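```bash
python3 - <<'E'
from h import *
np.set_printoptions(precision=1,suppress=True)
T=lambda u,v:((u+.5)/2.8-.5+230,(v+.5)/2.8-.5+100)
S=lambda u,v:((u+.5)/4-.5+220,(v+.5)/4-.5+130)
def both(n,t,s,z):
    a,b=onz("top",T(*t),z),onz("scene",S(*s),z); print(n,a,b)
    return a
both('knob',(332,409),(356,42),272);both('stand',(296,41),(78,388),228);both('jar',(523,404),(152,186),80)
both('cornerFR',(414,498),(322,198),50);both('cornerFL',(34,492),(712,385),50)
both('cornerBL',(42,239),(552,598),50);both('BR',(412,244),(118,385),50)
both('pulley',(238,329),(374,372),80); both('hub',(124,335),(510,360),134)
print('pin',onz("scene",S(422,214),145))
E
```

```text
knob [499.1  18.9 272. ] [499.6  20.3 272. ]
stand [795.1  48.5 228. ] [799.2  56.4 228. ]
jar [ 519.8 -171.2   80. ] [ 525.9 -163.3   80. ]
cornerFR [433.5 -78.5  50. ] [434.4 -72.   50. ]
cornerFL [429.1 266.6  50. ] [434.3 272.7  50. ]
cornerBL [662.7 272.   50. ] [650.7 279.7  50. ]
BR [669.2 -75.   50. ] [675.2 -62.6  50. ]
pulley [579.8  86.6  80. ] [583.7  92.7  80. ]
hub [564.7 183.8 134. ] [565.4 188.6 134. ]
pin [493.4  67.7 145. ]
```

```bash
cat >> h.py <<'E'
from scipy.spatial.transform import Rotation as Ro
def rows(targets,start=None):
    """targets (x,y,z,yaw) -> row units, from measured or given start pose"""
    if start is None:
        s=monitor.sense(); p=s['eef_pos']; R0=Ro.from_euler('xyz',s['tcp_rot'])
        print('pose',p.round(1),s['tcp_rot'].round(3),'F',s['contact_force'].round(1),'t',s['clock'],'open',s['opening']*85.4)
    else: p=np.array(start[:3]); R0=Ro.from_euler('xyz',[np.pi,0,start[3]])
    for t in targets:
        d=R0.inv().apply(np.array(t[:3])-p)/50
        w=np.degrees((R0.inv()*Ro.from_euler('xyz',[np.pi,0,t[3]])).as_rotvec())/6
        print(t,'xyz',d.round(2),'a',w.round(2))
E
python3 -c "
from h import *
rows([(330,-292,330,.2),(499,19.5,330,.108)])"
```

```text
pose [ 160.5 -603.8  230.9] [-3.141 -0.     0.26 ] F [ 0.2 -0.3 -0. ] t 0.25 open 85.78226579777632
(330, -292, 330, 0.2) xyz [ 4.88 -5.16 -1.98] a [-0.01 -0.    0.57]
(499, 19.5, 330, 0.108) xyz [  9.75 -10.31  -1.97] a [-0.01  0.    1.45]
```

Request:
drive_tool(plan=[{"x":9.75,"y":-10.3,"z":-2,"az":1.45,"hand":50},{"x":9.75,"y":-10.3,"z":-2,"az":1.45,"hand":50},{"x":9.75,"y":-10.3,"z":-2,"az":1.45,"hand":50},{"x":9.75,"y":-10.3,"z":-2,"az":1.45,"hand":50},{"x":9.75,"y":-10.3,"z":-2,"az":1.45,"hand":50},{"x":9.75,"y":-10.3,"z":-2,"az":1.45,"hand":50},{"x":9.75,"y":-10.3,"z":-2,"az":1.45,"hand":50},{"x":9.75,"y":-10.3,"z":-2,"az":1.45,"hand":50}])

```text
invalid input
```

```bash
python3 -c "
from h import *
rows([(499,19.5,330,.108)])"
```

```text
pose [ 160.5 -603.8  230.9] [-3.141 -0.     0.26 ] F [ 0.2 -0.3 -0. ] t 0.25 open 85.78226579777632
(499, 19.5, 330, 0.108) xyz [  9.75 -10.31  -1.97] a [-0.01  0.    1.45]
```

Request:
drive_tool(plan=[{"x":0,"y":0,"z":-1,"ax":0,"ay":0,"az":0.5,"hand":50},{"x":0,"y":0,"z":-2,"ax":0,"ay":0,"az":1.45,"hand":50},{"x":1,"y":-1,"z":-2,"ax":0,"ay":0,"az":1.45,"hand":50},{"x":2,"y":-2,"z":-2,"ax":0,"ay":0,"az":1.45,"hand":50},{"x":3,"y":-3,"z":-2,"ax":0,"ay":0,"az":1.45,"hand":50},{"x":4,"y":-4,"z":-2,"ax":0,"ay":0,"az":1.45,"hand":50},{"x":5,"y":-5,"z":-2,"ax":0,"ay":0,"az":1.45,"hand":50}])

```text
clock: 0.95
eef_pos: [286.5, -386.0, 331.3]
tcp_rot: [3.141, -0.0, 0.107]
contact_force: [1.0, -0.9, 0.1]
opening: 0.585
grasp_force: 0.0
```

```bash
python3 -c "
from h import *
rows([(499,19.5,330,.108)])"
```

```text
pose [ 286.5 -386.   331.3] [ 3.141 -0.     0.107] F [ 1.  -0.9  0.1] t 0.95 open 49.97058870707664
(499, 19.5, 330, 0.108) xyz [ 5.09 -7.61  0.03] a [ 0.   -0.   -0.01]
```

Request:
drive_tool(plan=[{"x":5.1,"y":-7.6,"z":0,"ax":0,"ay":0,"az":0,"hand":50},{"x":5.1,"y":-7.6,"z":0,"ax":0,"ay":0,"az":0,"hand":50},{"x":5.1,"y":-7.6,"z":0,"ax":0,"ay":0,"az":0,"hand":50},{"x":5.1,"y":-7.6,"z":0,"ax":0,"ay":0,"az":0,"hand":50},{"x":5.1,"y":-7.6,"z":0,"ax":0,"ay":0,"az":0,"hand":50},{"x":5.1,"y":-7.6,"z":0,"ax":0,"ay":0,"az":0,"hand":50},{"x":5.1,"y":-7.6,"z":0,"ax":0,"ay":0,"az":0,"hand":50},{"x":5.1,"y":-7.6,"z":0,"ax":0,"ay":0,"az":0,"hand":50}])

```text
clock: 1.75
eef_pos: [472.3, -31.5, 331.5]
tcp_rot: [3.141, -0.001, 0.108]
contact_force: [0.1, -0.4, -0.3]
opening: 0.585
grasp_force: 0.0
```

```bash
python3 -c "
from h import *
rows([(499,19.5,330,.108),(499,19.5,245,.108)])"
```

```text
pose [472.3 -31.5 331.5] [ 3.141e+00 -1.000e-03  1.080e-01] F [ 0.1 -0.4 -0.3] t 1.75 open 49.92887740701098
(499, 19.5, 330, 0.108) xyz [ 0.64 -0.96  0.03] a [ 0.   -0.01  0.  ]
(499, 19.5, 245, 0.108) xyz [ 0.64 -0.96  1.73] a [ 0.   -0.01  0.  ]
```

Request:
drive_tool(plan=[{"x":0.64,"y":-0.96,"z":0,"ax":0,"ay":0,"az":0,"hand":50},{"x":0.64,"y":-0.96,"z":0,"ax":0,"ay":0,"az":0,"hand":50},{"x":0.64,"y":-0.96,"z":0.5,"ax":0,"ay":0,"az":0,"hand":50},{"x":0.64,"y":-0.96,"z":1,"ax":0,"ay":0,"az":0,"hand":50},{"x":0.64,"y":-0.96,"z":1.5,"ax":0,"ay":0,"az":0,"hand":50},{"x":0.64,"y":-0.96,"z":1.76,"ax":0,"ay":0,"az":0,"hand":50},{"x":0.64,"y":-0.96,"z":1.76,"ax":0,"ay":0,"az":0,"hand":50}])

```text
clock: 2.45
eef_pos: [497.2, 17.3, 241.8]
tcp_rot: [-3.141, 0.003, 0.108]
contact_force: [-0.1, -0.3, 0.0]
opening: 0.585
grasp_force: 0.0
```

```bash
python3 -c "
from h import *
rows([(499,19.5,243,.108)])
save('scene','d1.png',(220,80,420,230),4)"
```

```text
pose [497.2  17.3 241.8] [-3.141e+00  3.000e-03  1.080e-01] F [-0.1 -0.3  0. ] t 2.45 open 49.99462547065785
(499, 19.5, 243, 0.108) xyz [ 0.04 -0.04 -0.02] a [-0.    0.03 -0.  ]
```

View pics/d1.png

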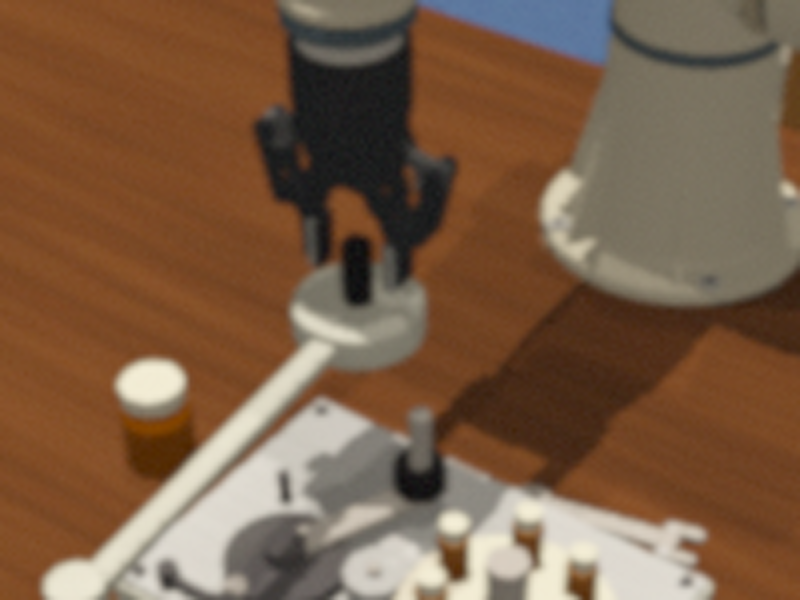

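The knob stands between the two open fingers, at crop (357,270) with the fingers at 316 and 397. Next I close to a loose cage and follow the arc.

```bash
python3 -c "
from h import *
H=np.array([797,52]);
f=lambda p:(*(H-300*np.array([np.cos(p),np.sin(p)])).round(1),242,round(p,3))
rows([f(p) for p in (.108,.18,.26,.34,.42,.50,.58,.66)])
print()
rows([f(p) for p in (.74,.82,.90,.98)],f(.66))"
```

```text
pose [498.1  17.3 243.1] [3.142e+00 1.000e-03 1.080e-01] F [0.2 0.3 0.1] t 2.5 open 50.32316615395384
(np.float64(498.7), np.float64(19.7), 242, 0.108) xyz [ 0.02 -0.05  0.02] a [ 0.    0.01 -0.  ]
(np.float64(501.8), np.float64(-1.7), 242, 0.18) xyz [0.03 0.39 0.02] a [-0.    0.01 -0.69]
(np.float64(507.1), np.float64(-25.1), 242, 0.26) xyz [0.09 0.86 0.02] a [-0.    0.01 -1.46]
(np.float64(514.2), np.float64(-48.0), 242, 0.34) xyz [0.18 1.33 0.02] a [-0.    0.01 -2.22]
(np.float64(523.1), np.float64(-70.3), 242, 0.42) xyz [0.31 1.8  0.02] a [-0.    0.01 -2.98]
(np.float64(533.7), np.float64(-91.8), 242, 0.5) xyz [0.47 2.25 0.02] a [-0.    0.01 -3.75]
(np.float64(546.1), np.float64(-112.4), 242, 0.58) xyz [0.68 2.68 0.02] a [-0.    0.01 -4.51]
(np.float64(560.0), np.float64(-131.9), 242, 0.66) xyz [0.91 3.1  0.02] a [-0.    0.01 -5.27]

(np.float64(575.5), np.float64(-150.3), 242, 0.74) xyz [0.02 0.48 0.  ] a [ 0.    0.   -0.76]
(np.float64(592.3), np.float64(-167.3), 242, 0.82) xyz [0.08 0.96 0.  ] a [-0.    0.   -1.53]
(np.float64(610.5), np.float64(-183.0), 242, 0.9) xyz [0.17 1.43 0.  ] a [ 0.    0.   -2.29]
(np.float64(629.9), np.float64(-197.1), 242, 0.98) xyz [0.3  1.89 0.  ] a [ 0.    0.   -3.06]
```

Request:
drive_tool(plan=[{"x":0.02,"y":0,"z":0,"ax":0,"ay":0,"az":0,"hand":30},{"x":0.02,"y":0,"z":0,"ax":0,"ay":0,"az":0,"hand":30},{"x":0.03,"y":0.39,"z":0,"ax":0,"ay":0,"az":-0.7,"hand":30},{"x":0.09,"y":0.86,"z":0,"ax":0,"ay":0,"az":-1.45,"hand":30},{"x":0.18,"y":1.33,"z":0,"ax":0,"ay":0,"az":-2.2,"hand":30},{"x":0.31,"y":1.8,"z":0,"ax":0,"ay":0,"az":-3,"hand":30},{"x":0.47,"y":2.25,"z":0,"ax":0,"ay":0,"az":-3.75,"hand":30}])

```text
clock: 3.2
eef_pos: [534.3, -92.6, 244.3]
tcp_rot: [3.141, -0.001, 0.504]
contact_force: [0.3, 1.6, -1.0]
opening: 0.349
grasp_force: 0.7
```

```bash
python3 -c "
from h import *
H=np.array([797,52]);
f=lambda p:(*(H-300*np.array([np.cos(p),np.sin(p)])).round(1),242,round(p,3))
rows([f(p) for p in (.50,.58,.66,.74,.82,.90,.98,1)])"
```

```text
pose [534.3 -92.6 244.3] [ 3.141e+00 -1.000e-03  5.040e-01] F [ 0.3  1.6 -1. ] t 3.2 open 29.826589431876737
(np.float64(533.7), np.float64(-91.8), 242, 0.5) xyz [-0.   -0.02  0.05] a [ 0.   -0.01  0.04]
(np.float64(546.1), np.float64(-112.4), 242, 0.58) xyz [0.01 0.46 0.05] a [ 0.   -0.01 -0.73]
(np.float64(560.0), np.float64(-131.9), 242, 0.66) xyz [0.07 0.94 0.05] a [ 0.   -0.01 -1.49]
(np.float64(575.5), np.float64(-150.3), 242, 0.74) xyz [0.16 1.41 0.05] a [ 0.   -0.01 -2.25]
(np.float64(592.3), np.float64(-167.3), 242, 0.82) xyz [0.29 1.87 0.05] a [ 0.01 -0.01 -3.02]
(np.float64(610.5), np.float64(-183.0), 242, 0.9) xyz [0.46 2.32 0.05] a [ 0.01 -0.01 -3.78]
(np.float64(629.9), np.float64(-197.1), 242, 0.98) xyz [0.66 2.75 0.05] a [ 0.01 -0.01 -4.55]
(np.float64(634.9), np.float64(-200.4), 242, 1) xyz [0.72 2.86 0.05] a [ 0.01 -0.01 -4.74]
```

Request:
drive_tool(plan=[{"x":0.01,"y":0.46,"z":0.02,"ax":0,"ay":0,"az":-0.75,"hand":30},{"x":0.07,"y":0.94,"z":0.02,"ax":0,"ay":0,"az":-1.5,"hand":30},{"x":0.16,"y":1.41,"z":0.02,"ax":0,"ay":0,"az":-2.25,"hand":30},{"x":0.29,"y":1.87,"z":0.02,"ax":0,"ay":0,"az":-3,"hand":30},{"x":0.46,"y":2.32,"z":0.02,"ax":0,"ay":0,"az":-3.8,"hand":30},{"x":0.66,"y":2.75,"z":0.02,"ax":0,"ay":0,"az":-4.55,"hand":30},{"x":0.66,"y":2.75,"z":0.02,"ax":0,"ay":0,"az":-4.55,"hand":50},{"x":0.66,"y":2.75,"z":0.02,"ax":0,"ay":0,"az":-4.55,"hand":50}])

```text
clock: 4.0
eef_pos: [628.9, -196.5, 242.6]
tcp_rot: [3.141, -0.0, 0.975]
contact_force: [-0.2, 0.4, 0.4]
opening: 0.589
grasp_force: 0.0
```

Request:
drive_tool(plan=[{"x":0,"y":0,"z":-0.5,"ax":0,"ay":0,"az":0,"hand":50},{"x":0,"y":0,"z":-1.2,"ax":0,"ay":0,"az":0,"hand":50},{"x":0,"y":0,"z":-1.8,"ax":0,"ay":0,"az":0,"hand":50},{"x":0,"y":0,"z":-1.8,"ax":0,"ay":0,"az":0,"hand":50}])

```text
clock: 4.4
eef_pos: [630.0, -196.3, 337.9]
tcp_rot: [3.134, -0.002, 0.976]
contact_force: [0.5, -1.5, 0.1]
opening: 0.58
grasp_force: 0.0
```

```bash
python3 -c "
from h import *
rows([(495,67,330,-.38),(495,67,230,-.38)])
save('top','e1.png')"
```

```text
pose [ 630.  -196.3  337.9] [ 3.134e+00 -2.000e-03  9.760e-01] F [ 0.5 -1.5  0.1] t 4.4 open 49.5031547154848
(495, 67, 330, -0.38) xyz [ 2.85 -5.19  0.13] a [ 0.04 -0.07 12.95]
(495, 67, 230, -0.38) xyz [ 2.84 -5.2   2.13] a [ 0.04 -0.07 12.95]
```

View pics/e1.png

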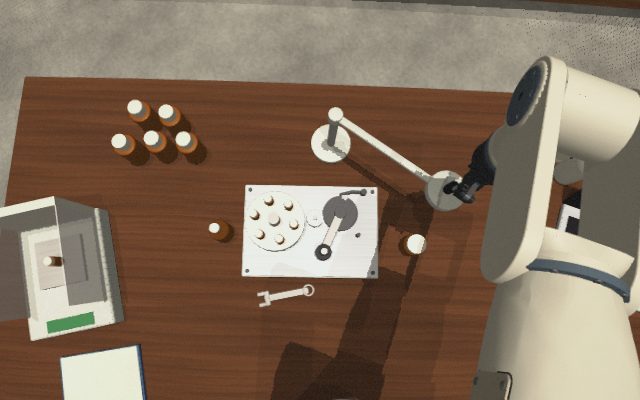

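The lamp head is now at (445,190), well right of the deck edge at 378. The pin and roller are exposed at (323,252), and the bystanders have not moved.

```bash
python3 -c "
from h import *
a=imaging.grab_frame('top')[240:265,310:336]
k=(a.max(2)<70).astype(np.uint8); c,_=cv2.minEnclosingCircle(cv2.findNonZero(k)); print('roller',c, onz('top',(c[0]+310,c[1]+240),90))
print(px('top',[[495,67,145],[495,67,90]]))
cv2.imwrite('pics/e2.png',cv2.resize(a[:,:,::-1],None,fx=16,fy=16,interpolation=cv2.INTER_CUBIC))"
```

```text
roller (12.824324607849121, 11.743243217468262) [493.32345011  64.13271243  90.        ]
[[322.41615089 249.99300679]
 [321.67993975 251.02657353]]
```

View pics/e2.png

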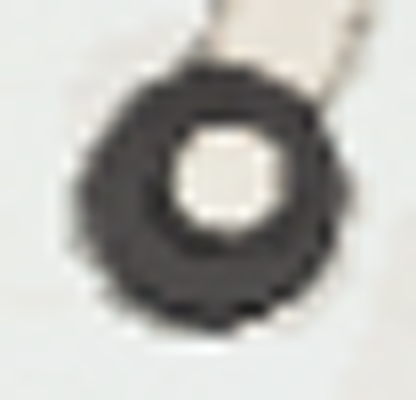

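Request:
drive_tool(plan=[{"x":2.85,"y":-5.2,"z":0,"ax":0,"ay":0,"az":12.95,"hand":50},{"x":2.85,"y":-5.2,"z":0,"ax":0,"ay":0,"az":12.95,"hand":50},{"x":2.85,"y":-5.2,"z":0,"ax":0,"ay":0,"az":12.95,"hand":50},{"x":2.85,"y":-5.2,"z":0,"ax":0,"ay":0,"az":12.95,"hand":50},{"x":2.85,"y":-5.2,"z":0,"ax":0,"ay":0,"az":12.95,"hand":50},{"x":2.85,"y":-5.2,"z":0,"ax":0,"ay":0,"az":12.95,"hand":50},{"x":2.85,"y":-5.2,"z":0,"ax":0,"ay":0,"az":12.95,"hand":50},{"x":2.85,"y":-5.2,"z":0,"ax":0,"ay":0,"az":12.95,"hand":50}])

```text
clock: 5.3
eef_pos: [490.9, 68.7, 331.1]
tcp_rot: [3.141, 0.002, -0.199]
contact_force: [1.3, -0.6, 0.3]
opening: 0.582
grasp_force: 0.0
```

The crop shows the pin top at (228,180), which is about (323.8,250.8) in the full picture. That puts the pin near world (494,65.5).

```bash
python3 -c "
from h import *
rows([(494,65.5,330,-.38),(494,65.5,200,-.38),(494,65.5,107,-.38)])"
```

```text
pose [490.9  68.7 331.1] [ 3.141e+00  2.000e-03 -1.990e-01] F [ 1.3 -0.6  0.3] t 5.3 open 49.6950293106999
(494, 65.5, 330, -0.38) xyz [0.07 0.05 0.02] a [0.01 0.02 1.72]
(494, 65.5, 200, -0.38) xyz [0.08 0.05 2.62] a [0.01 0.02 1.72]
(494, 65.5, 107, -0.38) xyz [0.08 0.05 4.48] a [0.01 0.02 1.72]
```

Request:
drive_tool(plan=[{"x":0.08,"y":0.05,"z":0,"ax":0,"ay":0,"az":1.0,"hand":50},{"x":0.08,"y":0.05,"z":0.5,"ax":0,"ay":0,"az":1.72,"hand":50},{"x":0.08,"y":0.05,"z":1.3,"ax":0,"ay":0,"az":1.72,"hand":50},{"x":0.08,"y":0.05,"z":2.1,"ax":0,"ay":0,"az":1.72,"hand":50},{"x":0.08,"y":0.05,"z":2.8,"ax":0,"ay":0,"az":1.72,"hand":50},{"x":0.08,"y":0.05,"z":3.2,"ax":0,"ay":0,"az":1.72,"hand":50},{"x":0.08,"y":0.05,"z":3.2,"ax":0,"ay":0,"az":1.72,"hand":50}])

```text
clock: 6.0
eef_pos: [492.9, 63.6, 168.6]
tcp_rot: [3.138, 0.007, -0.376]
contact_force: [-0.5, 0.2, -0.6]
opening: 0.586
grasp_force: 0.0
```

```bash
python3 -c "
from h import *
rows([(494,65.5,107,-.38)])
save('scene','f1.png',(220,100,420,250),4)
rows([(494,65.5,107,-.38)])"
```

```text
pose [492.9  63.6 168.6] [ 3.138  0.007 -0.376] F [-0.5  0.2 -0.6] t 6.0 open 50.01409416210749
(494, 65.5, 107, -0.38) xyz [ 0.01 -0.05  1.23] a [0.03 0.06 0.04]
pose [494.5  63.8 170.6] [ 3.139  0.004 -0.376] F [-0.2  0.5  0.7] t 6.05 open 50.100627047730775
(494, 65.5, 107, -0.38) xyz [-0.02 -0.03  1.27] a [0.02 0.04 0.04]
```

View pics/f1.png

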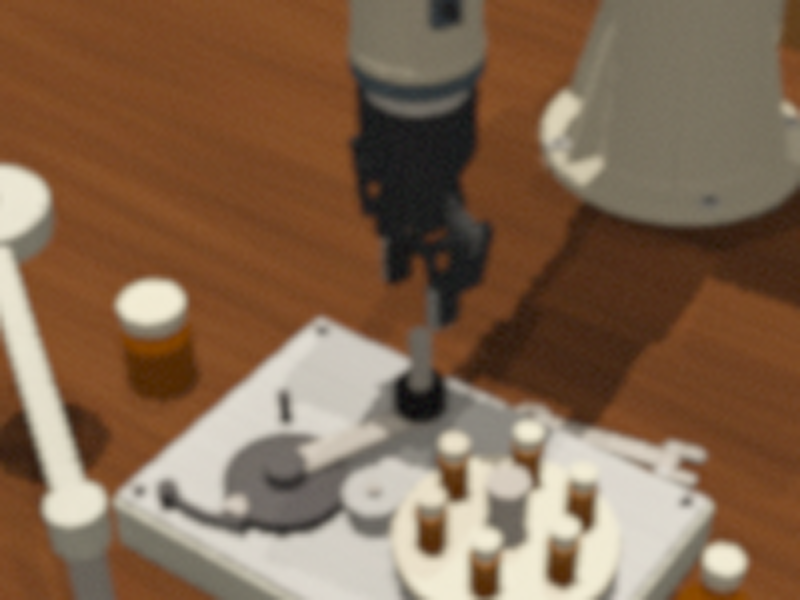

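The fingertips at (397,275) and (442,315) straddle the pin at (421,335). I descend and pinch.

Request:
drive_tool(plan=[{"x":0,"y":-0.02,"z":0.6,"ax":0,"ay":0,"az":0,"hand":50},{"x":0,"y":-0.02,"z":1.1,"ax":0,"ay":0,"az":0,"hand":50},{"x":0,"y":-0.02,"z":1.26,"ax":0,"ay":0,"az":0,"hand":40},{"x":0,"y":-0.02,"z":1.26,"ax":0,"ay":0,"az":0,"hand":25},{"x":0,"y":-0.02,"z":1.26,"ax":0,"ay":0,"az":0,"hand":10},{"x":0,"y":-0.02,"z":1.26,"ax":0,"ay":0,"az":0,"hand":10},{"x":0,"y":-0.02,"z":1.26,"ax":0,"ay":0,"az":0,"hand":10},{"x":0,"y":-0.02,"z":1.26,"ax":0,"ay":0,"az":0,"hand":10}], grip_force=30)

```text
clock: 6.85
eef_pos: [496.8, 63.8, 110.4]
tcp_rot: [3.14, -0.001, -0.375]
contact_force: [-1.0, -6.3, -3.8]
opening: 0.174
grasp_force: 30.0
```

```bash
python3 -c "
from h import *
P=np.array([597,25.7]);A=np.arctan2(65.5-25.7,494-597)
print(A)
f=lambda q:(*(P+110*np.array([np.cos(A+q),np.sin(A+q)])).round(1),107,round(-.376+q,3))
rows([f(q) for q in (0,.1,.2,.3,.4,.5,.6,.68)])"
```

```text
2.7728583528977415
pose [496.8  63.8 110.4] [ 3.14e+00 -1.00e-03 -3.75e-01] F [-1.  -6.3 -3.8] t 6.85 open 14.888976915685246
(np.float64(494.4), np.float64(65.3), 107, -0.376) xyz [-0.06 -0.01  0.07] a [ 0.01 -0.01  0.01]
(np.float64(490.9), np.float64(54.9), 107, -0.276) xyz [-0.04  0.21  0.07] a [ 0.01 -0.01 -0.95]
(np.float64(488.6), np.float64(44.2), 107, -0.176) xyz [-0.01  0.42  0.07] a [ 0.01 -0.01 -1.9 ]
(np.float64(487.3), np.float64(33.3), 107, -0.076) xyz [0.05 0.64 0.07] a [ 0.01 -0.   -2.86]
(np.float64(487.1), np.float64(22.3), 107, 0.024) xyz [0.12 0.84 0.07] a [ 0.01 -0.   -3.81]
(np.float64(487.9), np.float64(11.3), 107, 0.124) xyz [0.22 1.04 0.07] a [ 0.01 -0.   -4.77]
(np.float64(489.9), np.float64(0.5), 107, 0.224) xyz [0.34 1.23 0.07] a [ 0.01 -0.   -5.72]
(np.float64(492.3), np.float64(-8.0), 107, 0.304) xyz [0.44 1.37 0.07] a [ 0.01 -0.   -6.48]
```

Request:
drive_tool(plan=[{"x":0,"y":0.11,"z":0,"ax":0,"ay":0,"az":-0.5,"hand":10},{"x":0.01,"y":0.22,"z":0,"ax":0,"ay":0,"az":-0.95,"hand":10},{"x":0.02,"y":0.33,"z":0,"ax":0,"ay":0,"az":-1.4,"hand":10},{"x":0.04,"y":0.43,"z":0,"ax":0,"ay":0,"az":-1.9,"hand":10},{"x":0.09,"y":0.65,"z":0,"ax":0,"ay":0,"az":-2.85,"hand":10}])

```text
clock: 7.35
eef_pos: [489.4, 34.1, 110.5]
tcp_rot: [-3.139, -0.001, -0.076]
contact_force: [1.3, 18.6, -6.1]
opening: 0.175
grasp_force: 30.4
```

```bash
python3 -c "
from h import *
P=np.array([597,25.7]);A=np.arctan2(65.5-25.7,494-597)
f=lambda q:(*(P+110*np.array([np.cos(A+q),np.sin(A+q)])).round(1),107,round(-.376+q,3))
rows([f(.3)])
rows([f(q) for q in (.4,.45,.5,.55,.6,.65,.7)],f(.3))"
```

```text
pose [489.4  34.1 110.5] [-3.139e+00 -1.000e-03 -7.600e-02] F [ 1.3 18.6 -6.1] t 7.35 open 14.98418684565467
(np.float64(487.3), np.float64(33.3), 107, -0.076) xyz [-0.04  0.02  0.07] a [-0.02 -0.01  0.  ]
(np.float64(487.1), np.float64(22.3), 107, 0.024) xyz [0.01 0.22 0.  ] a [ 0.    0.   -0.95]
(np.float64(487.4), np.float64(16.8), 107, 0.074) xyz [0.03 0.33 0.  ] a [ 0.    0.   -1.43]
(np.float64(487.9), np.float64(11.3), 107, 0.124) xyz [0.05 0.44 0.  ] a [ 0.    0.   -1.91]
(np.float64(488.8), np.float64(5.9), 107, 0.174) xyz [0.07 0.54 0.  ] a [ 0.    0.   -2.39]
(np.float64(489.9), np.float64(0.5), 107, 0.224) xyz [0.1  0.65 0.  ] a [ 0.    0.   -2.86]
(np.float64(491.3), np.float64(-4.8), 107, 0.274) xyz [0.14 0.75 0.  ] a [ 0.    0.   -3.34]
(np.float64(493.0), np.float64(-10.1), 107, 0.324) xyz [0.18 0.86 0.  ] a [ 0.    0.   -3.82]
```

Request:
drive_tool(plan=[{"x":0,"y":0.11,"z":0,"ax":0,"ay":0,"az":-0.5,"hand":10},{"x":0.01,"y":0.22,"z":0,"ax":0,"ay":0,"az":-0.95,"hand":10},{"x":0.03,"y":0.33,"z":0,"ax":0,"ay":0,"az":-1.4,"hand":10},{"x":0.05,"y":0.44,"z":0,"ax":0,"ay":0,"az":-1.9,"hand":10},{"x":0.07,"y":0.54,"z":0,"ax":0,"ay":0,"az":-2.4,"hand":10},{"x":0.1,"y":0.65,"z":0,"ax":0,"ay":0,"az":-2.85,"hand":10},{"x":0.14,"y":0.76,"z":0,"ax":0,"ay":0,"az":-3.35,"hand":10},{"x":0.14,"y":0.76,"z":0,"ax":0,"ay":0,"az":-3.35,"hand":10}])

```text
clock: 8.15
eef_pos: [492.4, -5.0, 110.4]
tcp_rot: [-3.14, 0.001, 0.274]
contact_force: [-5.4, 6.9, 0.0]
opening: 0.173
grasp_force: 30.9
```

```bash
python3 -c "
from h import *
P=np.array([597,25.7]);A=np.arctan2(65.5-25.7,494-597)
f=lambda q:(*(P+110*np.array([np.cos(A+q),np.sin(A+q)])).round(1),107,round(-.376+q,3))
save('scene','g1.png',(180,110,380,260),4)
rows([f(.65),f(.7)])"
```

```text
pose [492.3  -4.8 110.4] [-3.14e+00  1.00e-03  2.73e-01] F [-5.1  7.2 -0.7] t 8.2 open 15.001199974583683
(np.float64(491.3), np.float64(-4.8), 107, 0.274) xyz [-0.02 -0.01  0.07] a [-0.02  0.01 -0.01]
(np.float64(493.0), np.float64(-10.1), 107, 0.324) xyz [-0.01  0.11  0.07] a [-0.02  0.01 -0.49]
```

View pics/g1.png

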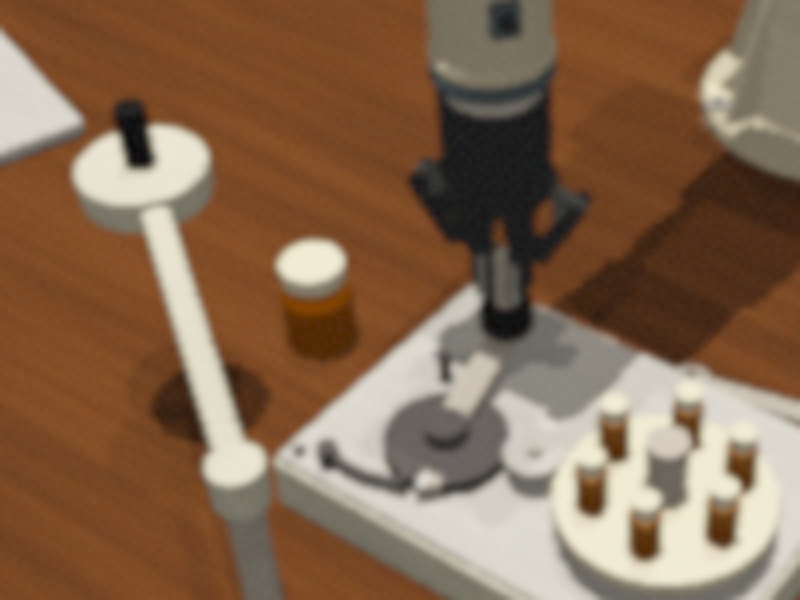

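The pin is pinched at crop (500,280) and has gone back about 0.65 rad. The spring force is about 8 N, as expected there with the pawl dropped in. The lamp is aside and the jar is untouched.

```bash
python3 -c "
from rig import r
print(r.sign_off())"
```

```text
the job is handed in; nothing more can be done
None
```

I handed the job in with the lamp swung about 0.86 rad aside, its head well clear of the deck, and the idler pin pinched and held at about 0.65 rad, past the 0.45 click. The jar, bottle and spanner showed no disturbance in the pictures, and the clock stood at about 8 s.

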